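# Slide the cover disc into its seat and clip it

### The job

Close the bearing plate: push the loose steel disc across the plate with the fingertips until it drops flat into the round recess, and only then push the swivel clip round with a fingertip until it is fully home over the disc. Do not pick the disc up, and leave the hexagon nut on the plate and the brass bar and lathe centre behind it where they are.

Things in the scene. Friction and masses are not known exactly. Their poses are not given: they have to be found in the camera images.
- plate: Aluminium bearing plate fixed to the bench, 210 mm along its own x, 130 mm along its own y, 24 mm thick; origin at the centre of its underside, which lies on the bench; z up. Its flat top is at z = 24 mm. It has one round recess and one swivel clip. A fixed washer (9 mm radius, 4 mm high) stands on it under the clip's pivot
- seat (a point): Centre of the floor of the plate's round recess: at x = 40, y = 0, z = 16 mm in the plate's frame. The recess is 56 mm in diameter and 8 mm deep (mouth at z = 24 mm), with a 28 mm through bore in its floor
- disc: Loose dark steel cover disc, 50 mm in diameter and 10 mm thick, about 0.15 kg; origin at the centre of its underside, z up. It starts lying on the plate's top, toward the plate's -x end; seated in the recess its underside is 8 mm below the plate's top and its top 2 mm above it
- clip (a joint): Steel swivel clip on a vertical pivot on the plate. Value in rad: 0 = fully home at its stop, bar along the plate's -y, over the rim of the recess; it grows anticlockwise seen from above to 1.9 (1.57 = bar along the plate's +x, clear of the recess). Starts at 1.2 to 1.8. Turns with light friction (about 1 N at the peg) and stays where left. It passes over the seated disc; a disc not down blocks it
- clip_pivot (a point): Point on the clip's pivot axis, 10 mm above the plate's top; at x = 58, y = 50 mm in the plate's frame. From here the clip's bar, 14 mm wide, reaches out 44 mm; its underside is 4 mm and its top 10 mm above the plate's top. A pivot head of 6 mm radius stands 4 mm higher
- clip_peg (a point): Centre of the top of the small upright peg (8 mm in diameter, 14 mm high) near the clip's free end, 37 mm from the pivot axis, its top 24 mm above the plate's top
- brass_bar: Standing brass round offcut, 28 mm in diameter, 38 mm high, loose on the bench behind the plate; origin under its centre. Leave alone
- live_centre: Standing grey lathe centre, 33 mm in diameter, 50 mm high, loose on the bench behind the plate; origin under its centre. Leave alone
- nut: Plain hexagon nut, 30 mm over its corners, 12 mm high, lying loose on the plate's top near the corner at the plate's +x, -y; origin under its centre. Leave alone
There are look-alikes about, which are no part of the job. Of the things like the disc, leave any that is blue or orange; of the rest the larger one is meant.

How it is judged:
On the way, in this order (a step that is already met when the one before it is completed fails the run):
1. the disc lies flat on the floor of the recess while the clip is still open (more than 0.3 rad) (z of disc in the frame of seat below 0.0018 m and horizontal distance between disc and seat below 0.005 m and angle between disc's own z axis and vertical below 0.06 rad and value of joint clip above 0.3 rad), for 0.2 s.
2. the clip is home over the disc (value of joint clip below 0.15 rad), for 0.2 s.
At the end, for the whole second after the job is handed in: The disc rests flat on the floor of the recess (underside within 1.8 mm of the floor, within 5 mm of its centre, tilted less than 0.06 rad) and the clip is home over it (within 0.15 rad of its stop) (z of disc in the frame of seat below 0.0018 m and horizontal distance between disc and seat below 0.005 m and angle between disc's own z axis and vertical below 0.06 rad and value of joint clip below 0.15 rad and linear speed of disc below 0.02 m/s); the robot touches nothing.
It fails at once if the disc is lifted more than 10 mm off the plate's top (z of disc in the frame of plate above 0.034 m).
It fails at once if the disc falls off the plate (z of disc in the frame of plate below 0.008 m).
It fails at once if the brass bar, the lathe centre or the nut is moved more than 15 mm (distance of any of brass_bar, live_centre, nut from where it was at the start of the episode above 0.015 m).
It also fails if it takes over 54 s, if anything falls off the work surface, if the arm or the gripper's body presses on something with over 40 N, if the wrist force passes 120 N, or if a joint passes its speed limit or range.

### The arm

A 6-joint arm with a two-finger parallel gripper is mounted at the origin on a cart in front of the work surface, level with it; the furniture and walls round the work are solid. World frame = base frame: x ahead of the robot, y to its left, z up, the work surface at z = 0. Lengths are in m, angles in rad, forces in N, time in s.
With the tool pointing down it reaches from about 0.3 to 0.875 m from the base axis. Payload 4.2 kg.
Tool frame: the origin (TCP) lies at the very end of the fingers, on their centre line; the grasp point (between the pads) lies bot.grasp_offset behind it (bot.grasp_offset is the distance from the TCP to the grasp point, in m); z points along the fingers, y is the line along which they close (so a half turn about z gives the same grasp; the last joint's range is limited). The gripper opens to 85 mm and grips with 20 to 120 N. Pads are 22 mm wide; open, the fingers measure 114 mm over their backs; the gripper's body (76 mm by 85 mm) begins 54 mm behind the grasp point. The pads swing forward as they close: fully open they stand 13 mm farther back than shut.
Start: joints at [1.295, 0.32, 1.565, -0, 1.257, -0.02], TCP at [0.145, 0.556, 0.193] pointing down, gripper open.
Joint ranges: [-3.11, 3.11], [-0.84, 2.01], [0.21, 2.61], [-1.34, 4.49], [0.05, 2.63], [-2.56, 2.56]. Speed limits (rad/s): [2.57, 2.57, 3.14, 3.14, 3.14, 3.14].

### API

Orientations are given as a unit quaternion [w, x, y, z].
In Python, from bench import bot gives the robot as it stands.
- The arm moves only by the tool apply_moves, never from a script. Its argument "steps" is a list of rows, each an object with "linear": the shift along the world's x, y, z in m, a list of three; "roll": the turn about the world's z in degrees. A call has 1 to 8 rows; each row is the pose to reach, as a shift and turn from the pose commanded when the call began; what a row does not reach only later rows make up. A row lasts 1/10 s, in which the tool goes at most 50 mm and 8.59 degrees, less where a joint would pass 70% of its speed; a pose out of reach is approached as far as the arm can. A call with a gripper value outside its range is refused whole. "jaw" is the closure, from -1 (fully open) to 1 (shut), set as the call begins (left out, the last holds). The fingers move at their own pace and stop on an object; the grip force is fixed at half the most. Time passes only in rows, so rows that repeat a pose let the fingers close. It gives the time, the measured TCP pose, the force, the opening and the grip force at its end, in the units of the state.
- bot.sense(): the state, without advancing time (a new reading comes with each control period).
- bot.camera(name): name is "side" or "top"; returns the picture (480x640x3 uint8, red, green, blue); there is no depth.
- bot.get_calibration(name): a dict with "fov_y" (degrees; the focal length in pixels is half the picture's height over the tangent of half this angle, whatever the lens; pixels are square), "cx", "cy" (the principal point, pixels), "R" (3x3) and "t" (3): a world point X has camera coordinates R X + t. Camera axes: x right, y down, z forward; pixel columns grow to the right and rows downward; lengths in m; the calibration is good to about 2 mm. A picture is of the moment at which its call begins. get_calibration takes no time and is no camera call.
- bot.job_done(): hands the job in; it is judged then, once.
The state is a dict: "t": time; "joints": joint angles; "qvel": joint speeds; "tau": joint torques, N m; "eef_pos": TCP position; "eef_rot": TCP orientation; "wrist_force": force on the tool from outside, world axes, zero at the start; "moment": the same for the moment, N m; "grip_width": finger opening in m; "grasp_force": force on a finger pad.
Only numpy, scipy, OpenCV 4.12 (cv2) and the standard library are available. Lean on these libraries where they do the work, as an engineer would, in place of code of your own. Each camera call takes 0.05 s, during which the arm holds its last target. There are 200 camera calls.

## Working session

There is one attempt and no reset: what is moved stays moved. The work goes in short steps, Python scripts to look and compute and a tool call to move; the robot and the scene stay as the last step left them, time stands still between calls to the robot, and variables do not carry over. Pictures are saved under pics/ and viewed, at most 10 in all, crops included, and the job is handed in when it is done.

Besides the shell and the picture viewer there is one more tool, called after "Call:" as name([rows], argument=value, ...), one row to a line, values as JSON. apply_moves: Moves the arm, as the interface text tells. Its arguments: {"type":"object","properties":{"steps":{"type":"array"},"jaw":{"type":"number"}},"required":["steps"]}

```bash
mkdir -p pics; python3 - <<'E'
from bench import bot
import cv2
for n in("top","side"):
    im=bot.camera(n); cv2.imwrite(f"pics/{n}0.png",im[:,:,::-1]); c=bot.get_calibration(n); print(n,c)
s=bot.sense();print(s["t"],s["eef_pos"],s["eef_rot"],bot.grasp_offset,s["grip_width"])
E
```

```text
top {'fov_y': 55.57456936755757, 'cx': 326.71833065504933, 'cy': 237.29305008888582, 'R': array([[-0.00441683, -0.99996286,  0.00740135],
       [-0.99425493,  0.00359981, -0.10697744],
       [ 0.10694682, -0.00783133, -0.9942339 ]]), 't': array([0.06355381, 0.59436524, 0.8432834 ])}
side {'fov_y': 46.55903735539018, 'cx': 316.9557035802446, 'cy': 243.7229750957041, 'R': array([[ 0.83936925, -0.54332712,  0.01596563],
       [-0.20371956, -0.34167987, -0.91747109],
       [ 0.50394206,  0.76684452, -0.39748194]]), 't': array([-0.48076859,  0.22759582,  0.54631321])}
0.1 [0.14533714 0.55584729 0.19207315] [-1.20971924e-04  1.27551054e-01  9.91831708e-01 -7.59957719e-04] 0.0187 0.0855322774315591
```

View pics/top0.png

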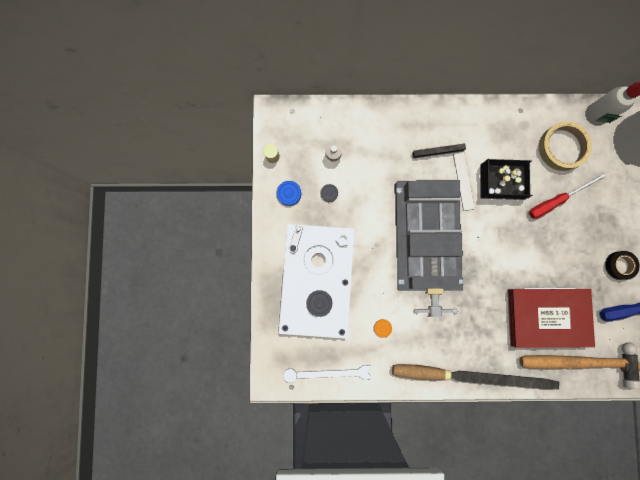

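View pics/side0.png

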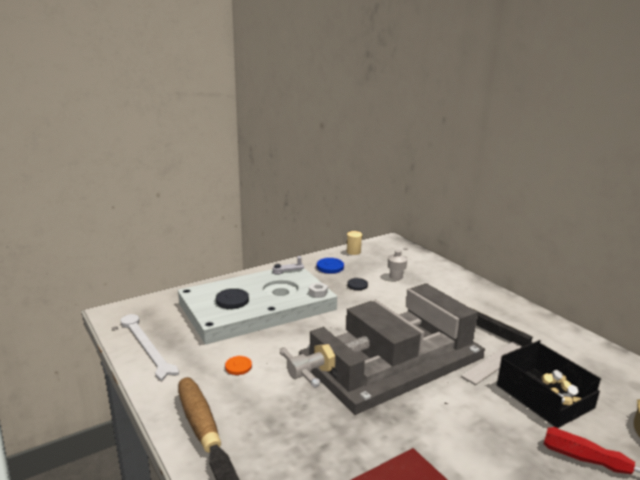

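Top view: the disc-like candidates are dark on the plate (319,303), small dark on the bench (329,193), blue (289,193) and orange (383,328). By the description I choose the larger dark one at (319,303). The recess is at (318,260), the clip pivot and peg are near (292,248) and (298,230), and the nut is at (342,241). I'll check this in a close crop.

```bash
cat > h.py <<'E'
from bench import bot
import numpy as np, cv2
def cal(n):
    c=bot.get_calibration(n); f=240/np.tan(np.radians(c["fov_y"]/2)); return c,f
def ray(n,uv,z):
    c,f=cal(n); R=np.array(c["R"]);t=np.array(c["t"])
    d=R.T@np.array([(uv[0]-c["cx"])/f,(uv[1]-c["cy"])/f,1]); o=-R.T@t
    return o+d*(z-o[2])/d[2]
def proj(n,X):
    c,f=cal(n); p=np.array(c["R"])@np.array(X)+c["t"]; return np.array([c["cx"]+f*p[0]/p[2],c["cy"]+f*p[1]/p[2]])
def crop(n,name,x0,x1,y0,y1,k):
    im=bot.camera(n)[:,:,::-1]; cv2.imwrite(name,cv2.resize(im[y0:y1,x0:x1],None,fx=k,fy=k,interpolation=cv2.INTER_CUBIC)); return im
E
python3 - <<'E'
from h import *
crop("top","pics/c1.png",260,370,215,345,4.5)
for uv in [(288,224),(354,228),(344,339),(278,334)]: print(uv,ray("top",uv,.024)[:2].round(4))
print(ray("top",(319,303),.034)[:2],ray("top",(318,260),.024)[:2])
E
```

```text
(288, 224) [0.6217 0.1362]
(354, 228) [0.6134 0.008 ]
(344, 339) [0.4017 0.0292]
(278, 334) [0.4116 0.1542]
[0.46975637 0.07629278] [0.55148366 0.07810155]
```

View pics/c1.png

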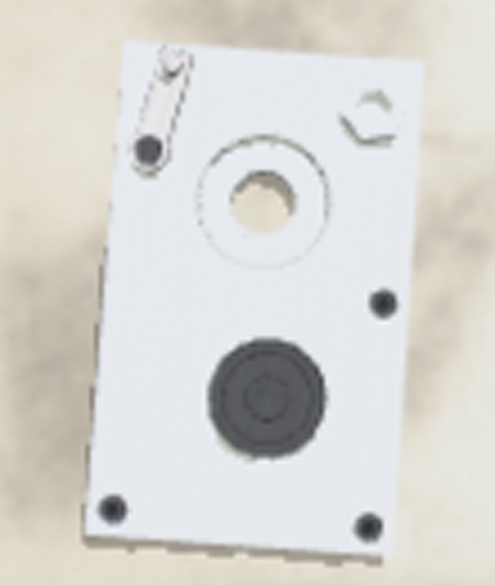

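```bash
cat >> h.py <<'E'
def cr(p,x0=260,y0=215,k=4.5): return (x0+(p[0]+.5)/k-.5, y0+(p[1]+.5)/k-.5)
E
python3 - <<'E'
from h import *
from scipy.optimize import least_squares
P=[((.105,.065,.024),(125,42)),((.105,-.065,.024),(424,62)),((-.105,-.065,.024),(383,555)),((-.105,.065,.024),(85,538)),((.04,0,.024),(263,202)),((.058,.05,.038),(148,150))]
def W(p,L): c,s=np.cos(p[2]),np.sin(p[2]); return [p[0]+c*L[0]-s*L[1],p[1]+s*L[0]+c*L[1],L[2]]
def res(p): return np.concatenate([proj("top",W(p,L))-cr(c) for L,c in P])
r=least_squares(res,[.51,.08,-.08]); p=r.x; print(p,r.fun.round(1))
seat=np.array(W(p,(.04,0,.024)))[:2]; piv=np.array(W(p,(.058,.05,.034)))[:2]
d=ray("top",cr((267,398)),.034)[:2]; rr=[ray("top",cr(c),.034)[:2] for c in((208,398),(327,398),(267,338),(267,459))]
print("disc",d,np.linalg.norm(rr[0]-rr[1]),np.linalg.norm(rr[2]-rr[3]))
peg=ray("top",cr((173,64)),.048)[:2]
print("seat",seat,"raw",ray("top",cr((263,202)),.024)[:2],"piv",piv,"peg",peg,np.linalg.norm(peg-piv))
v=peg-piv; print("clip",np.arctan2(v[1],v[0])-p[2]+np.pi/2)
# disc from side
print("side proj",[proj("side",(*d,.034)),proj("side",(*seat,.024)),proj("side",(*peg,.048))])
print("nut",ray("top",cr((370,118)),.036)[:2])
c=d-seat;a=p[2];print("disc in plate rel seat",c@[np.cos(a),np.sin(a)],c@[-np.sin(a),np.cos(a)])
for n,z,uv in[("brass",.038,(271,150)),("lc",.05,(333,150))]: print(n,ray("top",uv,z)[:2])
E
```

```text
[ 0.51233077  0.08152886 -0.07946713] [-0.3 -0.2 -0.   0.4  1.5  0.6 -0.8 -0.8 -0.2  0.1 -0.2 -0.2]
disc [0.46965307 0.07639783] 0.04987759505842368 0.05023097606861901
seat [0.55220453 0.07835352] raw [0.5524474  0.07799219] piv [0.5741169  0.12676683] peg [0.60911535 0.11533321] 0.03681872875439581
clip 1.3345044121746175
side proj [array([231.05043723, 293.99106949]), array([279.05937204, 285.98959996]), array([297.97546663, 255.85207006])]
nut [0.58724123 0.0323534 ]
disc in plate rel seat -0.08213568970435009 -0.008502743148223278
brass [0.76512039 0.16885437]
lc [0.76119431 0.04850082]
```

The plate fit residuals are about 1 px. The disc measures 50 mm and the peg radius 36.8 mm, both matching the given sizes. Clip is at about 1.33 rad. I'll push with two part-open fingertips straddling the rear of the disc.

Call:
apply_moves([
  {"linear": [0.04, -0.03, 0], "roll": 8},
  {"linear": [0.08, -0.06, 0], "roll": 16},
  {"linear": [0.275, -0.2, 0], "roll": 16},
  {"linear": [0.275, -0.3, 0], "roll": 16},
  {"linear": [0.275, -0.481, -0.03], "roll": 16},
  {"linear": [0.275, -0.481, -0.06], "roll": 16},
  {"linear": [0.275, -0.481, -0.09], "roll": 16},
  {"linear": [0.275, -0.481, -0.1], "roll": 16},
], jaw=0.43)

```text
t: 0.95
eef_pos: [0.3599, 0.2436, 0.1513]
eef_rot: [0.001, -0.012, 1.0, 0.0]
wrist_force: [1.1, -0.8, 0.2]
grip_width: 0.0245
grasp_force: 0.0
```

Call:
apply_moves([
  {"linear": [0.02, -0.045, -0.01], "roll": 0},
  {"linear": [0.04, -0.09, -0.03], "roll": 0},
  {"linear": [0.055, -0.135, -0.05], "roll": 0},
  {"linear": [0.055, -0.155, -0.07], "roll": 0},
  {"linear": [0.055, -0.155, -0.08], "roll": 0},
  {"linear": [0.055, -0.155, -0.08], "roll": 0},
  {"linear": [0.055, -0.155, -0.08], "roll": 0},
])

```text
t: 1.65
eef_pos: [0.4147, 0.0913, 0.0719]
eef_rot: [0.0, -0.012, 1.0, 0.0]
wrist_force: [0.2, -0.2, 0.3]
grip_width: 0.0246
grasp_force: 0.0
```

Call:
apply_moves([
  {"linear": [0.003, -0.016, -0.01], "roll": 0},
  {"linear": [0.003, -0.016, -0.025], "roll": 0},
  {"linear": [0.003, -0.016, -0.035], "roll": 0},
  {"linear": [0.003, -0.016, -0.04], "roll": 0},
  {"linear": [0.003, -0.016, -0.043], "roll": 0},
  {"linear": [0.003, -0.016, -0.044], "roll": 0},
  {"linear": [0.003, -0.016, -0.044], "roll": 0},
])

```text
t: 2.35
eef_pos: [0.4176, 0.0746, 0.0277]
eef_rot: [0.0, -0.012, 1.0, 0.0]
wrist_force: [-0.5, -0.7, -1.1]
grip_width: 0.0243
grasp_force: 0.0
```

```bash
python3 - <<'E'
from h import *
im=crop("side","pics/s1.png",160,360,225,355,4)
E
```

```text
(no output)
```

View pics/s1.png

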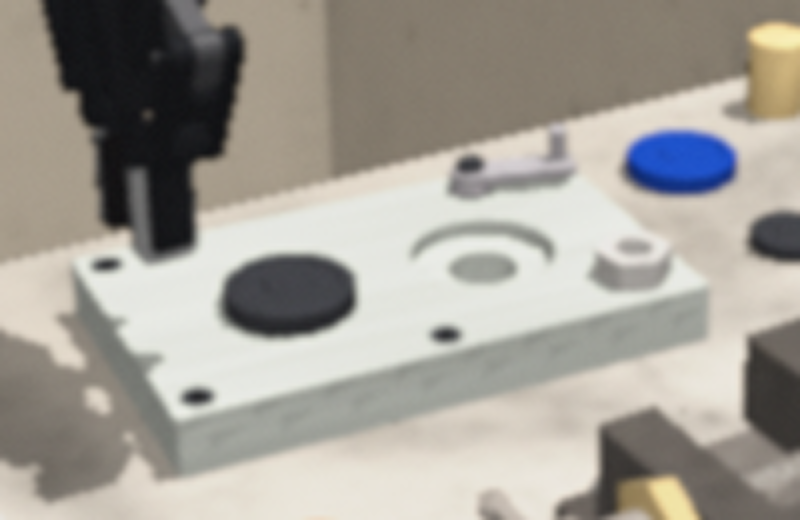

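```bash
python3 - <<'E'
from h import *
for y in(.048,.062,.0746,.087,.101):
  print(y,[((proj("side",(x,y,.029))-[160,225])*4).round() for x in(.4066,.4286)])
E
```

```text
0.048 [array([153., 367.]), array([212., 350.])]
0.062 [array([138., 350.]), array([197., 333.])]
0.0746 [array([125., 334.]), array([183., 318.])]
0.087 [array([112., 320.]), array([170., 304.])]
0.101 [array([ 98., 303.]), array([155., 288.])]
```

The side view shows the near fingertip at crop (165,255). I expected it near (165,345), so it is either higher or shifted in y. I'll check from the top.

```bash
python3 - <<'E'
from h import *
crop("top","pics/t2.png",230,390,215,375,3.7)
print(bot.sense()["eef_pos"],bot.sense()["joints"])
print([((proj("top",(.4176,.0746,z))-[230,215])*3.7).round() for z in (.028,.1,.15)])
E
```

```text
[0.41771474 0.07447006 0.02777657] [ 1.49220043e-01  2.76335617e-01  2.12578352e+00  1.75453361e-04
  7.38676298e-01 -1.44528082e+00]
[array([333., 428.]), array([332., 443.]), array([331., 455.])]
```

View pics/t2.png

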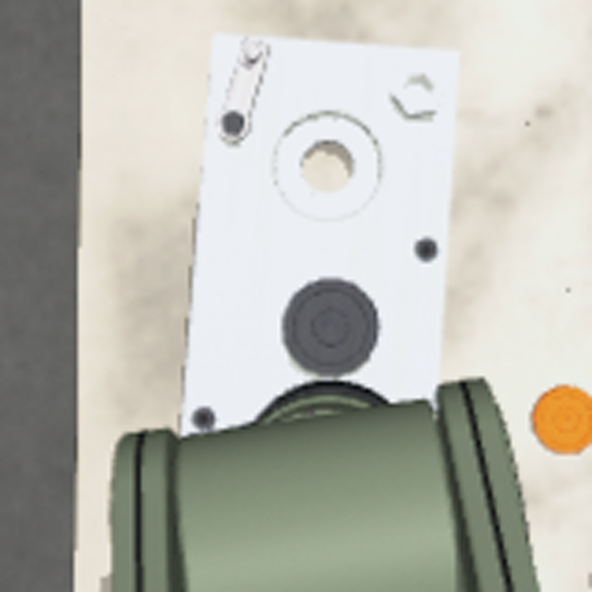

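```bash
python3 - <<'E'
from h import *
from scipy.optimize import least_squares
for z in(.03,.04,.05,.06,.065):
  print(z,[((proj("side",(x,y,z))-[160,225])*4).round() for x,y in((.4066,.062),(.4066,.048),(.4286,.048),(.4286,.062))])
E
```

```text
0.03 [array([138., 347.]), array([153., 365.]), array([212., 348.]), array([197., 331.])]
0.04 [array([136., 323.]), array([151., 340.]), array([211., 323.]), array([195., 306.])]
0.05 [array([134., 297.]), array([149., 315.]), array([209., 298.]), array([193., 282.])]
0.06 [array([132., 272.]), array([147., 289.]), array([207., 273.]), array([191., 257.])]
0.065 [array([131., 259.]), array([146., 276.]), array([206., 260.]), array([190., 244.])]
```

Call:
apply_moves([
  {"linear": [0, 0, -0.002], "roll": 0},
  {"linear": [0, 0, -0.004], "roll": 0},
  {"linear": [0, 0, -0.005], "roll": 0},
])

```text
t: 2.75
eef_pos: [0.4173, 0.0743, 0.0223]
eef_rot: [-0.0, -0.012, 1.0, 0.0]
wrist_force: [-0.0, -0.2, -0.1]
grip_width: 0.0245
grasp_force: 0.0
```

TCP reads below the plate top with no force, so the fingertips really are higher than reported. I'll go down further and watch the force.

Call:
apply_moves([
  {"linear": [0, 0, -0.003], "roll": 0},
  {"linear": [0, 0, -0.006], "roll": 0},
  {"linear": [0, 0, -0.008], "roll": 0},
  {"linear": [0, 0, -0.008], "roll": 0},
])

```text
t: 3.15
eef_pos: [0.4171, 0.0743, 0.0141]
eef_rot: [-0.0, -0.012, 1.0, -0.0]
wrist_force: [0.6, 0.8, 0.2]
grip_width: 0.0241
grasp_force: 0.0
```

```bash
python3 - <<'E'
from h import *
im=crop("side","pics/s2.png",160,360,225,355,4)
print(bot.sense()["wrist_force"])
E
```

```text
[-0.36271076  0.04066904  0.08456384]
```

View pics/s2.png

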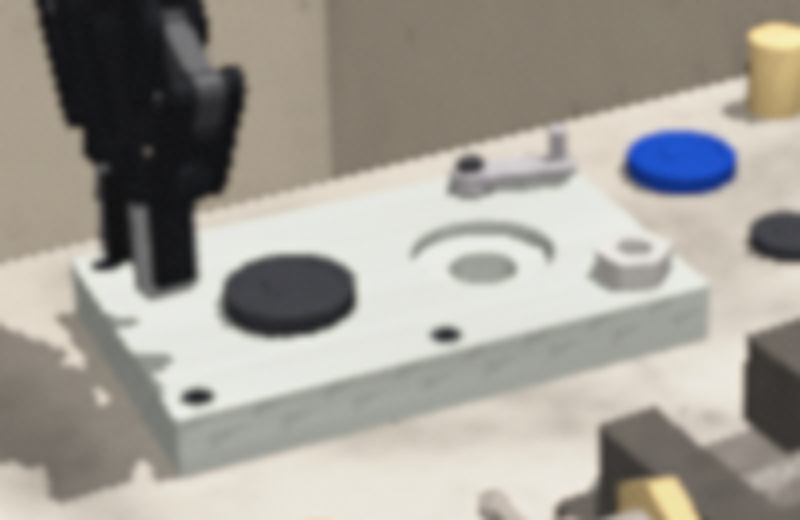

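The fingertips moved down 38 crop px for 13.6 mm, so the scale fits. They still stand roughly 25 mm above the plate. I'll continue down, then slow.

Call:
apply_moves([
  {"linear": [0, 0, -0.004], "roll": 0},
  {"linear": [0, 0, -0.008], "roll": 0},
  {"linear": [0, 0, -0.012], "roll": 0},
  {"linear": [0, 0, -0.014], "roll": 0},
  {"linear": [0, 0, -0.014], "roll": 0},
])

```text
t: 3.7
eef_pos: [0.4171, 0.0743, 0.0001]
eef_rot: [-0.0, -0.012, 1.0, -0.0]
wrist_force: [-0.6, 0.9, -0.3]
grip_width: 0.0241
grasp_force: 0.0
```

```bash
python3 - <<'E'
from h import *
im=crop("side","pics/s3.png",170,300,235,335,6)
print(bot.sense()["wrist_force"])
E
```

```text
[0.94522629 0.31442855 0.64965362]
```

View pics/s3.png

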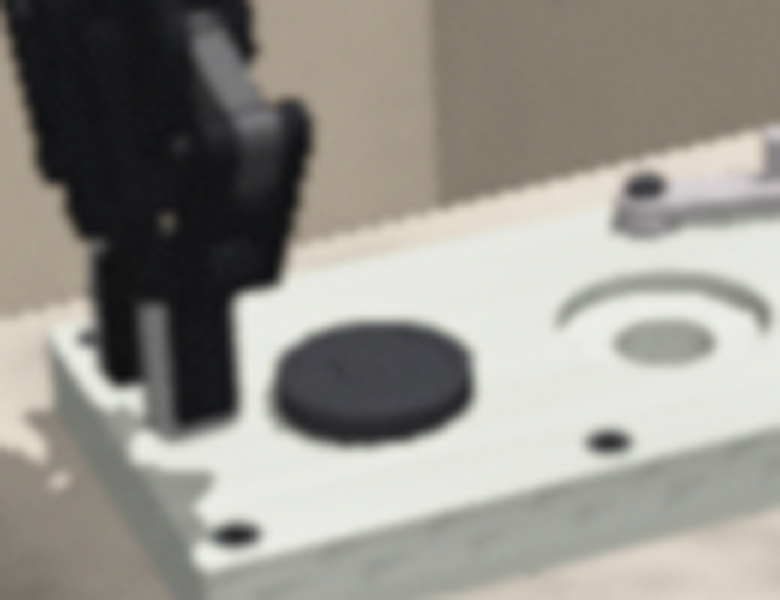

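The near fingertip's bottom is at full-image (198,308). It should be at about (198,316) at plate level, so about 12 mm remains. I'll find the surface by touch.

Call:
apply_moves([
  {"linear": [0, 0, -0.004], "roll": 0},
  {"linear": [0, 0, -0.008], "roll": 0},
  {"linear": [0, 0, -0.009], "roll": 0},
  {"linear": [0, 0, -0.009], "roll": 0},
])

```text
t: 4.15
eef_pos: [0.4172, 0.0743, -0.0088]
eef_rot: [-0.0, -0.012, 1.0, -0.0]
wrist_force: [-0.9, 0.2, 0.1]
grip_width: 0.0241
grasp_force: 0.0
```

Call:
apply_moves([
  {"linear": [0, 0, -0.001], "roll": 0},
  {"linear": [0, 0, -0.002], "roll": 0},
  {"linear": [0, 0, -0.002], "roll": 0},
])

```text
t: 4.45
eef_pos: [0.4173, 0.0743, -0.0106]
eef_rot: [-0.0, -0.012, 1.0, 0.0]
wrist_force: [-0.3, -0.3, 0.4]
grip_width: 0.0246
grasp_force: 0.0
```

Call:
apply_moves([
  {"linear": [0, 0, -0.001], "roll": 0},
  {"linear": [0, 0, -0.002], "roll": 0},
  {"linear": [0, 0, -0.002], "roll": 0},
])

```text
t: 4.75
eef_pos: [0.4173, 0.0743, -0.0127]
eef_rot: [-0.0, -0.012, 1.0, 0.0]
wrist_force: [-0.3, -0.5, 0.5]
grip_width: 0.0245
grasp_force: 0.0
```

```bash
python3 - <<'E'
from h import *
im=crop("side","pics/s4.png",170,300,235,335,6)
print(bot.sense()["wrist_force"])
E
```

```text
[0.04365329 0.94901289 0.53963562]
```

View pics/s4.png

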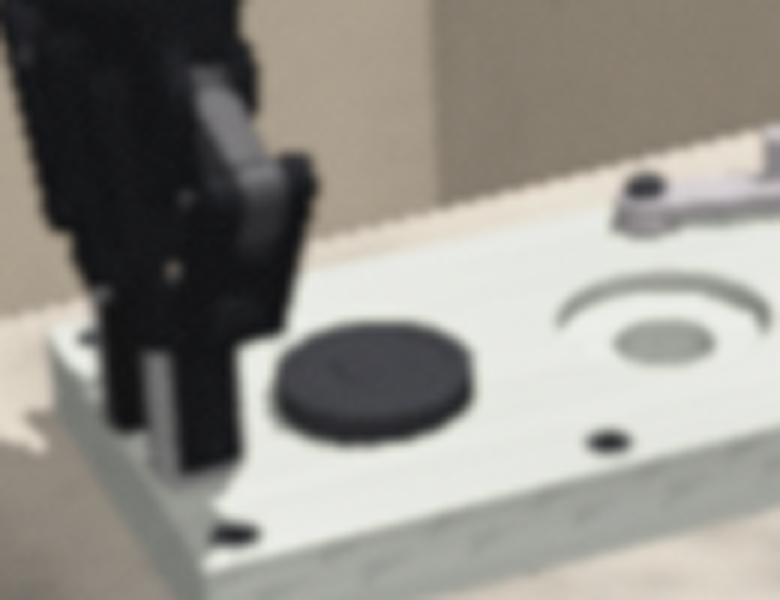

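Call:
apply_moves([
  {"linear": [0, 0, -0.001], "roll": 0},
  {"linear": [0, 0, -0.002], "roll": 0},
  {"linear": [0, 0, -0.003], "roll": 0},
  {"linear": [0, 0, -0.003], "roll": 0},
])

```text
t: 5.2
eef_pos: [0.4174, 0.0743, -0.0146]
eef_rot: [0.0, -0.012, 1.0, 0.0]
wrist_force: [-2.5, -0.1, 11.7]
grip_width: 0.0246
grasp_force: 6.3
```

Call:
apply_moves([
  {"linear": [0, 0, -0.001], "roll": 0},
  {"linear": [0, 0, -0.002], "roll": 0},
  {"linear": [0, 0, -0.002], "roll": 0},
])

```text
t: 5.5
eef_pos: [0.4175, 0.0744, -0.0147]
eef_rot: [0.0, -0.012, 1.0, 0.0]
wrist_force: [-8.2, -0.9, 36.3]
grip_width: 0.0244
grasp_force: 17.7
```

Contact is at reported z = -0.0146, so the true tip height is the reported z plus 38.6 mm. I'll raise the tips to 3.5 mm over the plate and push.

Call:
apply_moves([
  {"linear": [0, 0.001, 0.0065], "roll": 0},
  {"linear": [0.008, 0.001, 0.0065], "roll": 0},
  {"linear": [0.016, 0.001, 0.0065], "roll": 0},
  {"linear": [0.024, 0.0015, 0.0065], "roll": 0},
  {"linear": [0.032, 0.0015, 0.0065], "roll": 0},
  {"linear": [0.04, 0.002, 0.0065], "roll": 0},
  {"linear": [0.048, 0.002, 0.0065], "roll": 0},
  {"linear": [0.048, 0.002, 0.0065], "roll": 0},
])

```text
t: 6.3
eef_pos: [0.4676, 0.0765, -0.0111]
eef_rot: [0.001, -0.012, 1.0, 0.0]
wrist_force: [1.1, 0.6, 0.4]
grip_width: 0.0243
grasp_force: 0.0
```

```bash
python3 - <<'E'
from h import *
a=crop("top","pics/t5.png",270,370,215,345,4.5); b=bot.camera("side")[:,:,::-1]
im=np.hstack([cv2.resize(a[215:345,270:370],None,fx=3.5,fy=3.5,interpolation=2),cv2.resize(b[235:335,185:313],(430,455),interpolation=2)[:455]])
cv2.imwrite("pics/m5.png",im); print(im.shape,bot.sense()["eef_pos"],bot.sense()["wrist_force"])
E
```

```text
(455, 780, 3) [ 0.46609303  0.07637007 -0.01111003] [-0.71693024  0.2141309  -0.03374594]
```

View pics/m5.png

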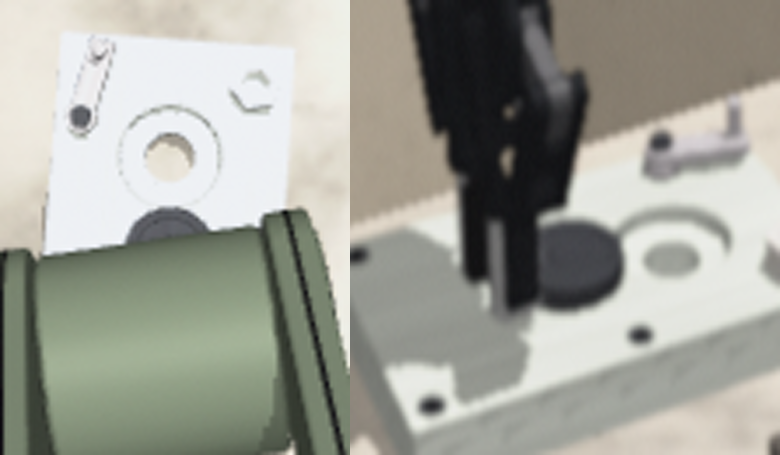

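The disc is being pushed centrally: front edge at panel (170,207), in line with the recess at (169,157). Contact geometry matches the prediction (TCP + 33 mm). I'll continue.

Call:
apply_moves([
  {"linear": [0.006, 0, 0], "roll": 0},
  {"linear": [0.012, 0, 0], "roll": 0},
  {"linear": [0.018, 0.0005, 0], "roll": 0},
  {"linear": [0.024, 0.0005, 0], "roll": 0},
  {"linear": [0.03, 0.001, 0], "roll": 0},
  {"linear": [0.035, 0.001, 0], "roll": 0},
  {"linear": [0.039, 0.001, 0], "roll": 0},
  {"linear": [0.042, 0.001, 0], "roll": 0},
])

```text
t: 7.2
eef_pos: [0.5075, 0.0773, -0.011]
eef_rot: [-0.0, -0.012, 1.0, 0.0]
wrist_force: [-1.6, -0.7, 1.1]
grip_width: 0.0242
grasp_force: 0.8
```

Call:
apply_moves([
  {"linear": [0.003, 0, 0], "roll": 0},
  {"linear": [0.006, 0, 0], "roll": 0},
  {"linear": [0.008, 0, 0], "roll": 0},
  {"linear": [0.01, 0, 0], "roll": 0},
  {"linear": [0.011, 0, 0], "roll": 0},
  {"linear": [0.011, 0, 0], "roll": 0},
])

```text
t: 7.8
eef_pos: [0.5189, 0.0773, -0.011]
eef_rot: [0.0, -0.012, 1.0, 0.0]
wrist_force: [-0.7, -0.0, -0.2]
grip_width: 0.0242
grasp_force: 0.0
```

```bash
python3 - <<'E'
from h import *
a=bot.camera("top")[:,:,::-1]; b=bot.camera("side")[:,:,::-1]
im=np.hstack([cv2.resize(a[215:315,270:370],None,fx=4.5,fy=4.5,interpolation=2)[:,:350],cv2.resize(b[235:335,220:320],(450,450),interpolation=2)])
cv2.imwrite("pics/m6.png",im); print(im.shape,bot.sense()["eef_pos"],bot.sense()["wrist_force"])
E
```

```text
(450, 800, 3) [ 0.51880782  0.07737371 -0.01097039] [ 0.69121849  0.17113311 -0.03585615]
```

View pics/m6.png

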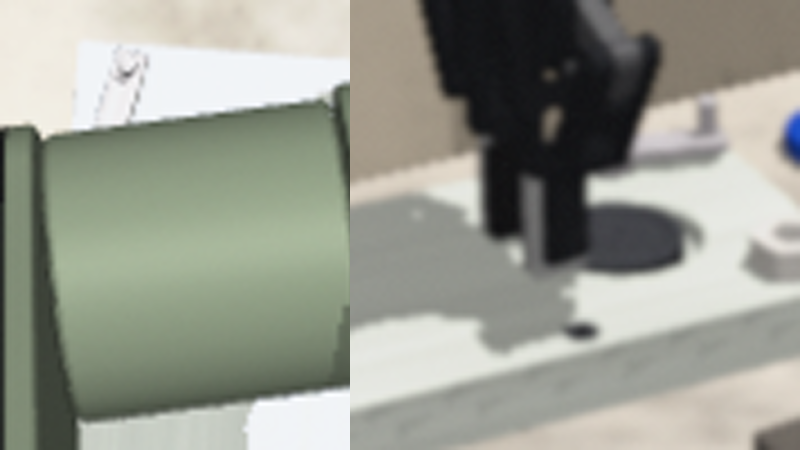

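That was my tenth picture, and it shows the disc almost concentric with the recess. From here I measure numerically. I'll nudge 3.5 mm more, then back off so the top camera sees the disc.

Call:
apply_moves([
  {"linear": [0.0015, 0.0005, 0], "roll": 0},
  {"linear": [0.003, 0.0005, 0], "roll": 0},
  {"linear": [0.0035, 0.0005, 0], "roll": 0},
  {"linear": [0.0035, 0.0005, 0], "roll": 0},
])

```text
t: 8.3
eef_pos: [0.5221, 0.0778, -0.011]
eef_rot: [0.0, -0.012, 1.0, 0.0]
wrist_force: [-0.4, 0.2, 0.3]
grip_width: 0.0248
grasp_force: 0.0
```

Call:
apply_moves([
  {"linear": [-0.02, 0, 0], "roll": 0},
  {"linear": [-0.04, 0, 0.03], "roll": 0},
  {"linear": [-0.07, 0, 0.07], "roll": 0},
  {"linear": [-0.11, 0, 0.09], "roll": 0},
  {"linear": [-0.15, 0, 0.09], "roll": 0},
  {"linear": [-0.17, 0, 0.09], "roll": 0},
  {"linear": [-0.17, 0, 0.09], "roll": 0},
])

```text
t: 9.0
eef_pos: [0.3486, 0.0775, 0.079]
eef_rot: [-0.001, -0.012, 1.0, -0.0]
wrist_force: [0.4, -0.5, -0.0]
grip_width: 0.0244
grasp_force: 0.0
```

```bash
cat > m.py <<'E'
from h import *
seat=np.array([.5522,.07835])
def blob(n,z,box,th=95):
    im=bot.camera(n); x0,x1,y0,y1=box
    m=((im[y0:y1,x0:x1].max(2)<th)*255).astype(np.uint8)
    k,l,s,c=cv2.connectedComponentsWithStats(m)
    for i in range(1,k):
        if s[i,4]>150:
            cs=cv2.findContours((l==i).astype(np.uint8),0,1)[0][0]; e=cv2.fitEllipse(cs)
            uv=(e[0][0]+x0,e[0][1]+y0); print(n,"area",s[i,4],"box",s[i,:4]+[x0,y0,0,0],"ellipse",np.round(uv,1),np.round(e[1],1),round(e[2]),"world",(ray(n,uv,z)[:2]).round(4),"rel seat mm",((ray(n,uv,z)[:2]-seat)*1e3).round(1))
if __name__=="__main__":
    blob("top",.026,(280,355,222,310)); blob("side",.026,(240,325,260,330))
    for z in(.026,.034): print(z,"expect side",proj("side",(*seat,z)),"top",proj("top",(*seat,z)))
    print(bot.sense()["eef_pos"],bot.sense()["wrist_force"])
E
python3 m.py
```

```text
side area 353 box [264 281  30  14] ellipse [279.1 287.7] [13.5 30.4] 91 world [0.5476 0.07  ] rel seat mm [-4.6 -8.3]
0.026 expect side [279.04386662 284.85894485] top [317.8578171  259.56847927]
0.034 expect side [278.9872681  280.30927344] top [317.80768806 259.32352264]
[0.35285243 0.07800585 0.07937647] [-0.20939401  0.39664278  0.80246145]
```

```bash
python3 - <<'E'
from m import *
for th in(120,140): 
    blob("top",.026,(280,355,222,310),th); blob("side",.026,(240,325,262,320),th)
a=bot.camera("top").max(2); print(a[240:282:2,318]); print(a[260,296:342:2]); b=bot.camera("side").max(2); print(b[264:304,279])
E
```

```text
top area 489 box [305 249  26  25] ellipse [317.6 260.9] [24.  24.1] 159 world [0.5496 0.0788] rel seat mm [-2.6  0.4]
side area 381 box [263 281  32  15] ellipse [279.2 287.8] [14.2 31.3] 91 world [0.5476 0.0696] rel seat mm [-4.6 -8.7]
top area 505 box [305 249  26  25] ellipse [317.5 261. ] [24.4 24.6] 83 world [0.5494 0.0791] rel seat mm [-2.8  0.8]
side area 414 box [263 280  35  16] ellipse [279.3 287.7] [15.1 32.3] 90 world [0.548 0.07 ] rel seat mm [-4.2 -8.4]
[241 241 231 209 195  95 100 101  95  99  77  97  97  93  99  97  97 152
 241 241 241]
[240 240 239 241 183 101  89 100 100  94  93  77  96  92  97  98  96 117
 206 238 241 241 241]
[130  88  78 110 152 159 147 143 149 149 172 208 224 227 215 180 121  81
  72  73  73  71  70  70  71  71  72  73  74  70  67  99 167 212 227 229
 230 229 227 226]
```

```bash
python3 - <<'E'
from m import *
a=np.linspace(0,6.283,73)
for nm,c,zs in(("seated(visible 24..26)",(.5495,.0790),(.024,.026)),("up(24..34)",(.5495,.0785),(.024,.034))):
    for n in("side","top"):
        q=np.array([proj(n,(c[0]+.025*np.cos(t),c[1]+.025*np.sin(t),z)) for z in zs for t in a]); print(nm,n,q.min(0).round(1),q.max(0).round(1))
E
```

```text
seated(visible 24..26) side [261.3 277.9] [293.3 293.9]
seated(visible 24..26) top [304.5 248. ] [330.5 274. ]
up(24..34) side [261.3 273.5] [293.5 294. ]
up(24..34) top [304.6 247.7] [330.9 274. ]
```

The disc's visible height in the side view is 15.5 px, against 16 px expected if seated and 20.5 px if still up. The top view puts it 2.7 mm off centre, inside the 3 mm play, so it looks seated. I'll shut the fingers and confirm with a light touch on its centre.

Call:
apply_moves([
  {"linear": [0.05, 0, 0], "roll": 0},
  {"linear": [0.1, 0, 0], "roll": 0},
  {"linear": [0.15, 0, -0.02], "roll": 0},
  {"linear": [0.197, 0, -0.04], "roll": 0},
  {"linear": [0.197, 0, -0.06], "roll": 0},
  {"linear": [0.197, 0, -0.078], "roll": 0},
  {"linear": [0.197, 0, -0.08], "roll": 0},
  {"linear": [0.197, 0, -0.08], "roll": 0},
], jaw=1)

```text
t: 10.2
eef_pos: [0.5487, 0.0778, -0.0016]
eef_rot: [-0.001, -0.012, 1.0, -0.0]
wrist_force: [-0.4, 0.3, 0.3]
grip_width: -0.0001
grasp_force: 0.0
```

Call:
apply_moves([
  {"linear": [0, 0, -0.002], "roll": 0},
  {"linear": [0, 0, -0.004], "roll": 0},
  {"linear": [0, 0, -0.006], "roll": 0},
  {"linear": [0, 0, -0.007], "roll": 0},
  {"linear": [0, 0, -0.007], "roll": 0},
])

```text
t: 10.7
eef_pos: [0.5488, 0.0779, -0.0079]
eef_rot: [0.0, -0.012, 1.0, 0.0]
wrist_force: [-0.3, -0.5, -0.3]
grip_width: 0.0001
grasp_force: 0.0
```

Call:
apply_moves([
  {"linear": [0, 0, -0.001], "roll": 0},
  {"linear": [0, 0, -0.002], "roll": 0},
  {"linear": [0, 0, -0.003], "roll": 0},
  {"linear": [0, 0, -0.0035], "roll": 0},
  {"linear": [0, 0, -0.0035], "roll": 0},
])

```text
t: 11.2
eef_pos: [0.5488, 0.0778, -0.0117]
eef_rot: [-0.0, -0.012, 1.0, 0.0]
wrist_force: [0.3, 0.5, 1.0]
grip_width: -0.0001
grasp_force: 0.0
```

Call:
apply_moves([
  {"linear": [0, 0, -0.001], "roll": 0},
  {"linear": [0, 0, -0.002], "roll": 0},
  {"linear": [0, 0, -0.002], "roll": 0},
])

```text
t: 11.5
eef_pos: [0.5491, 0.0779, -0.0125]
eef_rot: [0.0, -0.012, 1.0, 0.0]
wrist_force: [-3.0, 0.1, 7.7]
grip_width: 0.0001
grasp_force: 4.0
```

The touch came at tip z = 26.1 mm, so the disc is seated. Now I'll rise, turn +32° and go to the far side of the peg.

Call:
apply_moves([
  {"linear": [0, 0, 0.03], "roll": 0},
  {"linear": [0, 0, 0.06], "roll": 8},
  {"linear": [0.02, 0.01, 0.06], "roll": 16},
  {"linear": [0.05, 0.03, 0.06], "roll": 24},
  {"linear": [0.081, 0.048, 0.06], "roll": 32},
  {"linear": [0.081, 0.048, 0.06], "roll": 32},
  {"linear": [0.081, 0.048, 0.06], "roll": 32},
])

```text
t: 12.2
eef_pos: [0.6295, 0.1259, 0.0458]
eef_rot: [-0.001, -0.287, 0.958, 0.0]
wrist_force: [-0.1, -0.2, -0.9]
grip_width: -0.0002
grasp_force: 0.0
```

```bash
python3 - <<'E'
from bench import bot
s=bot.sense();print(s["eef_pos"],s["eef_rot"],s["joints"])
E
```

```text
[0.62951773 0.12592841 0.04578141] [-7.66659863e-04 -2.86649997e-01  9.58035067e-01  4.41163599e-05] [ 1.79565315e-01  5.40023186e-01  1.59799494e+00 -9.76161367e-05
  1.00510817e+00 -1.97263532e+00]
```

Descend to tip z ≈ 40 mm (reported 0.0015), then push along (-0.83, -0.555).

Call:
apply_moves([
  {"linear": [0, 0, -0.02], "roll": 0},
  {"linear": [0, 0, -0.035], "roll": 0},
  {"linear": [0, 0, -0.044], "roll": 0},
  {"linear": [0, 0, -0.044], "roll": 0},
])

```text
t: 12.6
eef_pos: [0.6279, 0.1251, 0.0011]
eef_rot: [-0.002, -0.286, 0.958, 0.0]
wrist_force: [-1.1, 0.4, 0.3]
grip_width: -0.0
grasp_force: 0.0
```

Call:
apply_moves([
  {"linear": [-0.005, -0.0035, 0], "roll": 0},
  {"linear": [-0.01, -0.007, 0], "roll": 0},
  {"linear": [-0.015, -0.01, 0], "roll": 0},
  {"linear": [-0.02, -0.0135, 0], "roll": 0},
  {"linear": [-0.025, -0.017, 0], "roll": 0},
  {"linear": [-0.03, -0.02, 0], "roll": 0},
  {"linear": [-0.03, -0.02, 0], "roll": 0},
])

```text
t: 13.3
eef_pos: [0.5982, 0.1054, 0.0023]
eef_rot: [-0.001, -0.287, 0.958, 0.0]
wrist_force: [0.1, -0.1, -0.4]
grip_width: 0.0002
grasp_force: 0.0
```

Call:
apply_moves([
  {"linear": [-0.004, -0.003, 0], "roll": 0},
  {"linear": [-0.008, -0.0055, 0], "roll": 0},
  {"linear": [-0.012, -0.008, 0], "roll": 0},
  {"linear": [-0.014, -0.0095, 0], "roll": 0},
  {"linear": [-0.014, -0.0095, 0], "roll": 0},
])

```text
t: 13.8
eef_pos: [0.5854, 0.0961, 0.0024]
eef_rot: [-0.0, -0.287, 0.958, -0.0]
wrist_force: [1.3, 0.9, -0.0]
grip_width: -0.0001
grasp_force: 0.1
```

Call:
apply_moves([
  {"linear": [-0.001, -0.0005, 0], "roll": 0},
  {"linear": [-0.002, -0.001, 0], "roll": 0},
  {"linear": [-0.002, -0.001, 0], "roll": 0},
])

```text
t: 14.1
eef_pos: [0.5851, 0.0958, 0.0026]
eef_rot: [0.001, -0.287, 0.958, 0.0]
wrist_force: [3.9, 4.7, -1.3]
grip_width: 0.0004
grasp_force: 2.4
```

The force is building with no motion, so the clip is against its stop right at the predicted home position. I'll back off, lift clear and verify.

Call:
apply_moves([
  {"linear": [0.008, 0.0055, 0], "roll": 0},
  {"linear": [0.012, 0.008, 0.03], "roll": 0},
  {"linear": [0.012, 0.008, 0.07], "roll": 0},
  {"linear": [0.012, 0.008, 0.11], "roll": 0},
  {"linear": [-0.01, 0.04, 0.13], "roll": 0},
  {"linear": [-0.05, 0.08, 0.14], "roll": 0},
  {"linear": [-0.1, 0.11, 0.14], "roll": 0},
  {"linear": [-0.14, 0.14, 0.14], "roll": 0},
])

```text
t: 14.9
eef_pos: [0.4547, 0.2266, 0.1427]
eef_rot: [-0.001, -0.287, 0.958, -0.0]
wrist_force: [-0.1, 1.7, -0.4]
grip_width: -0.0
grasp_force: 0.0
```

Call:
apply_moves([
  {"linear": [-0.04, 0.03, 0], "roll": 0},
  {"linear": [-0.08, 0.06, 0], "roll": 0},
  {"linear": [-0.12, 0.1, 0], "roll": 0},
  {"linear": [-0.16, 0.13, 0], "roll": 0},
  {"linear": [-0.2, 0.16, 0], "roll": 0},
  {"linear": [-0.2, 0.16, 0], "roll": 0},
])

```text
t: 15.5
eef_pos: [0.2526, 0.3881, 0.1424]
eef_rot: [-0.001, -0.29, 0.957, -0.0]
wrist_force: [1.0, 1.0, -0.3]
grip_width: -0.0001
grasp_force: 0.0
```

```bash
python3 - <<'E'
from m import *
blob("top",.026,(280,355,222,310),130)
a=bot.camera("top").max(2); print("peg home px",proj("top",(.5712,.0899,.048)),"pivot",proj("top",(.5741,.1268,.038)))
print(a[236:272:2,292:344:2]); s=bot.sense(); print(s["eef_pos"],s["wrist_force"])
# nut/brass/centre change against the first picture
o=cv2.imread("pics/top0.png").max(2).astype(int)
for nm,(x0,x1,y0,y1) in dict(nut=(334,350,233,248),brass=(260,284,140,165),lc=(322,344,140,165)).items(): print(nm,abs(o-a)[y0:y1,x0:x1].mean().round(1))
E
```

```text
top area 485 box [305 249  26  25] ellipse [317.6 261.4] [23.3 24.9] 73 world [0.5487 0.0788] rel seat mm [-3.5  0.4]
peg home px [311.5479839  248.80525354] pivot [292.26913105 247.78876677]
[[238 238 237 238 238 237 237 238 238 238 238 238 238 238 238 238 238 238
  238 237 238 238 238 238 211 187]
 [238 238 237 238 238 236 237 238 238 238 238 238 238 238 238 238 238 238
  238 238 238 238 238 238 234 238]
 [238 237 237 238 238 236 236 238 238 238 238 238 238 238 238 238 238 238
  238 238 238 238 226 238 238 238]
 [238 236 234 238 237 237 236 238 238 237 238 238 238 238 238 238 238 238
  237 238 238 238 162 225 238 238]
 [223 224 234 234 232 231 232 232 237 238 238 235 231 228 231 234 238 238
  237 238 238 238 211 155 237 234]
 [ 97  99 223 233 233 234 233 233 227 220 213 190 185 204 190 183 187 230
  236 238 238 238 238 210 152 142]
 [ 98  97 223 232 232 234 234 234 235 228 230 228 199 191 191 233 238 175
  216 238 238 238 238 238 238 238]
 [108 113 227 230 230 229 229 228 228 189 219 190 123  93  96  94 141 232
  198 223 238 238 238 238 238 238]
 [218 173 149 140 145 163 185 208 20
[... 452 characters left out ...]
1  76  93  90  96  96
   94 115 202 235 238 238 238 238]
 [237 237 238 238 235 237 203  96  86  97  95  93  94  96  94  87  95  98
   95 121 188 236 238 238 238 237]
 [237 238 238 238 235 237 196 103  87  98  97  83  93  95  88  96  96  96
   96 189 217 238 238 238 238 237]
 [237 238 238 239 236 236 238 123  95  94  97  96  91  91  96  97  96  86
   97 225 233 238 238 238 238 237]
 [237 238 238 238 236 236 238 214  91  94  93  96  98  98  98  97  92  97
  115 220 238 238 238 238 237 237]
 [236 238 238 238 237 235 238 238 182  96  97  83  96  95  89  87  96  94
  214 238 238 238 238 238 237 236]]
[0.255512   0.38648164 0.1423345 ] [-0.28064637  0.24308315 -1.04359845]
nut 0.3
brass 0.3
lc 0.4
```

The clip bar now lies across rows 244–252 from the pivot (292,248) past the predicted home peg position (312,249), over the disc. The disc is still at its seat, and the nut, brass bar and lathe centre are unchanged.

```bash
python3 -c "
from bench import bot
print(bot.job_done())"
```

```text
the job is handed in; nothing more can be done
None
```

I handed the job in at about 15.5 s, with the disc seated in the recess and the clip at its stop over it; the nut, brass bar and lathe centre are unmoved in the top view, and no verdict was returned.

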